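# Load the resist bottles into the coater's rack, slot for slot

## Robot

A 7-joint arm with a two-finger parallel gripper is mounted at the origin on the work surface. World frame = base frame: x ahead of the robot, y to its left, z up, the work surface at z = 0. Lengths are in m, angles in rad, forces in N, time in s.
With the tool pointing down it reaches from about 0.4 to 0.9 m from the base axis. Payload 5.5 kg.
Tool frame: the origin (TCP) lies midway between the tips of the shut fingers; the grasp point (between the pads) lies 19 mm behind it (manip.grip_depth is the distance from the TCP to the grasp point, in m); z points along the fingers, x is the direction in which the jaws open and shut, and the axes are right-handed (so a half turn about z gives the same grasp; the last joint's range is limited). The gripper opens to 92 mm and grips with 3 to 60 N. Pads are 19 mm wide; open, the fingers measure 130 mm over their backs; the gripper's body (75 mm by 190 mm) begins 47 mm behind the grasp point.
Start: joints at [-0.994, 0.501, -0.427, 1.55, 0.221, 1.138, -0.21], TCP at [0.201, 0.618, 0.191] pointing down, gripper open.
Joint ranges: [-2.88, 2.88], [-0.31, 2.03], [-1.54, 1.56], [0.2, 2.42], [-1.41, 4.55], [0.19, 2.02], [-2.57, 2.57]. Speed limits (rad/s): [2.57, 2.57, 3.14, 3.14, 3.14, 3.14, 3.14].

## Interface

Orientations are given as a unit quaternion [x, y, z, w].
In Python, from bench import manip, effector, viewer gives the robot as it stands. Calls block until the motion is done:
- manip.move_pose(position, orientation): joint-space move of the TCP to a pose.
- manip.servo_line(position, ori=None, vel=0.15): straight line of the TCP; ori=None keeps the orientation; vel is the mean speed in m/s.
- manip.movej(angles): joint-space move.
- effector.open_jaws() and effector.close(f_grip=None): open the fingers fully, or close them until they stop; f_grip is the grip in N (None keeps the last).
- manip.sleep(seconds).
- manip.solve_ik(position, orientation): joint angles nearest the present ones, or None.
- viewer.get_image(name): name is "scene" or "top" or "wrist"; returns the picture (384x512x3 uint8, red, green, blue); there is no depth.
- viewer.get_calibration(name): a dict with "vfov" (degrees; the focal length in pixels is half the picture's height over the tangent of half this angle, whatever the lens; pixels are square), "cx", "cy" (the principal point, pixels), "eye" and "attitude" of the camera in the world. Camera axes: x right, y down, z forward; pixel columns grow to the right and rows downward; lengths in m; the calibration is good to about 2 mm. A picture is of the moment at which its call begins: read the wrist's pose just before it. get_calibration takes no time and is no camera call; for the wrist camera it gives the pose at the moment of the call.
A pose or a line that the arm cannot do raises manip.PlanningError and nothing moves.
- manip.hand_in(): hands the job in, once; it reports no verdict.
Readings, each from a call of its own:
- manip.current_clock(): time.
- manip.current_q(): joint angles.
- manip.current_joint_velocities(): joint speeds.
- manip.current_tau(): joint torques, N m.
- manip.current_tool_pos(): TCP position.
- manip.current_tcp_rot(): TCP orientation.
- manip.current_force(): force on the tool from outside, world axes, zero at the start.
- manip.current_wrist_torque(): the same for the moment, N m.
- manip.current_finger_gap(): finger opening in m.
Only numpy, scipy, OpenCV 4.12 (cv2) and the standard library are available. Lean on these libraries where they do the work, as an engineer would, in place of code of your own. Each camera call takes 0.05 s, during which the arm holds its last target.

## Task

The coater draws its resists by slot number, so move the bottles one by one from the white transport rack into the black coater rack, each into the slot of the same number: on both racks the slots are counted from the blue end plate, and the black rack may lie either way round. The red-capped bottle is on hold: leave it where it stands, and its slot in the black rack stays empty. Keep the bottles upright, set them down fully in their slots without dropping them, and leave the wash bottle and the beaker where they are.

Things in the scene. Friction and masses are not known exactly. Their poses are not given: they have to be found in the camera images.
- bottle_white_center (a point): Centre of the white-capped resist bottle (half-way up, z along the bottle's axis). Closed amber glass bottle, 100 mm tall: straight round body 44 mm in diameter up to 70 mm, then a shoulder and a white screw cap 35 mm in diameter from 76 to 100 mm; about 0.18 kg. At the start it stands in one of the five slots of the white rack; it is to be moved.
- bottle_green_center (a point): Centre of the green-capped resist bottle (half-way up, z along the bottle's axis). Closed amber glass bottle, 100 mm tall: straight round body 44 mm in diameter up to 70 mm, then a shoulder and a green screw cap 35 mm in diameter from 76 to 100 mm; about 0.18 kg. At the start it stands in one of the five slots of the white rack; it is to be moved.
- bottle_yellow_center (a point): Centre of the yellow-capped resist bottle (half-way up, z along the bottle's axis). Closed amber glass bottle, 100 mm tall: straight round body 44 mm in diameter up to 70 mm, then a shoulder and a yellow screw cap 35 mm in diameter from 76 to 100 mm; about 0.18 kg. At the start it stands in one of the five slots of the white rack; it is to be moved.
- bottle_black_center (a point): Centre of the black-capped resist bottle (half-way up, z along the bottle's axis). Closed amber glass bottle, 100 mm tall: straight round body 44 mm in diameter up to 70 mm, then a shoulder and a black screw cap 35 mm in diameter from 76 to 100 mm; about 0.18 kg. At the start it stands in one of the five slots of the white rack; it is to be moved.
- bottle_red_center (a point): Centre of the red-capped resist bottle (half-way up, z along the bottle's axis). Closed amber glass bottle, 100 mm tall: straight round body 44 mm in diameter up to 70 mm, then a shoulder and a red screw cap 35 mm in diameter from 76 to 100 mm; about 0.18 kg. On hold: stays in its slot of the white rack.
- transport_rack: White transport rack, fixed, 68 x 340 mm; origin: centre of underside. Five 53 mm round slots along its y axis at y = -124, -62, 0, 62, 124 mm; a seated bottle's centre is 55 mm above the origin. Top plate 28 mm, end plates 44 mm high. Blue end plate at +y: slot one is at y = +124. It stands parallel to the black rack (axes alike), 100 mm off along x (either side), in a tray with 16 mm walls.
- coater_rack: Black bottle rack (coater), fixed, empty at the start, 68 x 350 mm; origin: centre of underside. Five 53 mm round slots along its y axis at y = -124, -62, 0, 62, 124 mm; a seated bottle's centre is 55 mm above the origin. Top plate 28 mm, end plates 44 mm high. One end plate is blue, one black, at y = -166 and +166 mm, either way round: slot one is the slot next to the blue one.
- coater_rack_blue_end: Blue end plate of the black coater rack, 68 x 20 x 44 mm; origin at the centre of its underside. It marks the slot-one end of the black rack: at y = +166 or -166 mm in that rack's frame.
- wash_bottle: White squeeze wash bottle with a bent spout, bystander: 68 mm in diameter, 200 mm tall, spout reaching 65 mm to its +x; origin at the centre of its underside.
- beaker: Empty glass beaker, bystander: 68 mm in diameter, 90 mm tall; origin at the centre of its underside.
There are look-alikes about, which are no part of the job. What is shaped like the part that bears bottle_yellow_center but purple is not meant.

How it is judged:
By the outcome, as a careful person would: the job done as asked, in the order asked, and still so for the second after the job is handed in, with the robot touching nothing.
It also fails if it takes over 93 s, if anything falls off the work surface, if the arm or the gripper's body presses on something with over 40 N, if the wrist force passes 120 N, or if a joint passes its speed limit or range.

## Working session

There is one attempt and no reset: what is moved stays moved. The work goes in short steps, each a Python script; the robot and the scene stay as the last script left them, time stands still between calls to the robot, and variables do not carry over. Pictures are saved under pics/ and viewed, and the job is handed in when it is done.

```bash
ls; mkdir -p pics; python3 - <<'E'
from bench import manip, effector, viewer
import cv2
for n in ["scene","top","wrist"]:
    c=viewer.get_calibration(n); print(n,c)
    cv2.imwrite(f"pics/{n}0.png",viewer.get_image(n)[:,:,::-1])
print(manip.current_clock(),manip.current_tcp_rot(),manip.grip_depth)
E
```

```text
pics
scene {'vfov': 51.731265546188546, 'cx': 261.3894160469598, 'cy': 196.05249363793163, 'eye': array([ 1.31857912, -0.41318545,  0.72305117]), 'attitude': array([ 0.76614859,  0.45386697, -0.23121008, -0.39187118])}
top {'vfov': 45.3477594595824, 'cx': 256.0657233355159, 'cy': 199.28684527358507, 'eye': array([0.27694641, 0.03109688, 1.39684312]), 'attitude': array([ 0.71693783, -0.68946096,  0.0707405 , -0.07509674])}
wrist {'vfov': 63.27907407395586, 'cx': 247.48974694960845, 'cy': 187.55883588230245, 'eye': array([0.13199106, 0.640338  , 0.3835893 ]), 'attitude': array([0.80146922, 0.58246995, 0.07876562, 0.11032598])}
0.15 [ 8.08888100e-01  5.87962135e-01 -6.23621735e-04  4.26043899e-04] 0.0188
```

View pics/scene0.png

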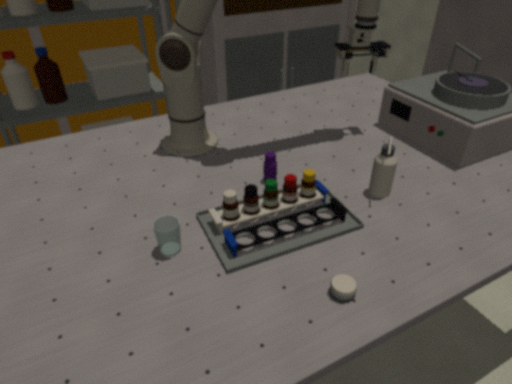

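View pics/top0.png

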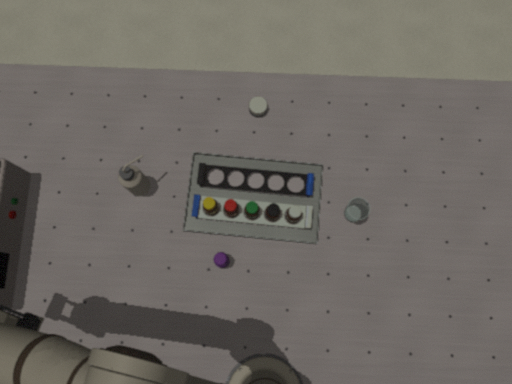

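View pics/wrist0.png

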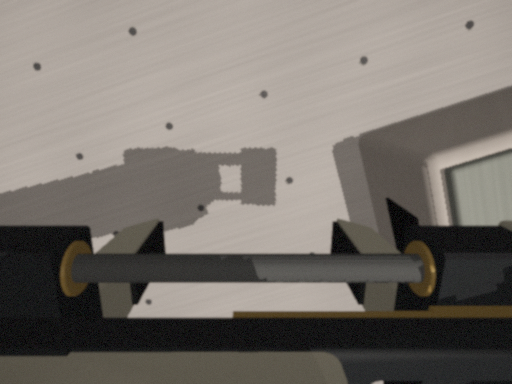

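```bash
python3 - <<'E'
import cv2, numpy as np
t=cv2.imread("pics/top0.png")[145:275,175:385]; s=cv2.imread("pics/scene0.png")[145:275,145:400]
a=cv2.resize(t,None,fx=3.7,fy=3.7,interpolation=cv2.INTER_CUBIC); cv2.imwrite("pics/topc.png",cv2.convertScaleAbs(a,alpha=1.3))
cv2.imwrite("pics/scenec.png",cv2.convertScaleAbs(cv2.resize(s,None,fx=3.1,fy=3.1,interpolation=cv2.INTER_CUBIC),alpha=1.3))
E
```

```text
(no output)
```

View pics/topc.png

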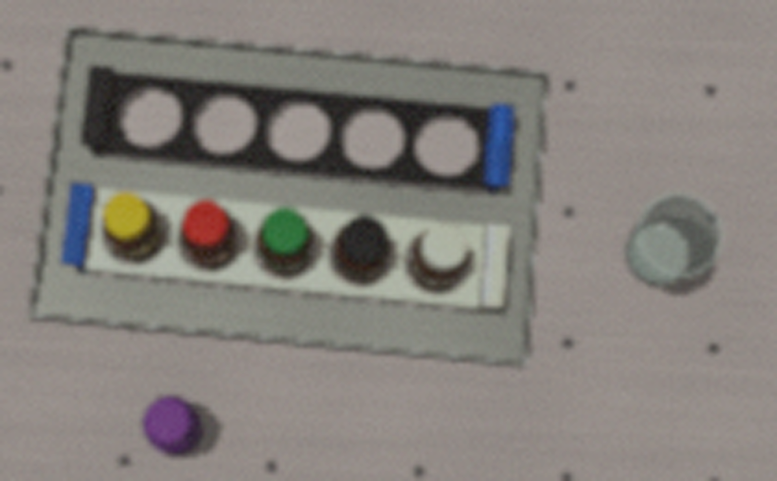

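View pics/scenec.png

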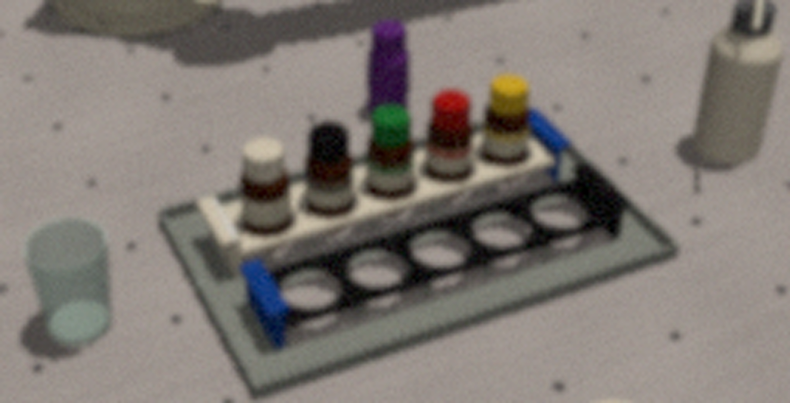

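```bash
cat > h.py <<'E'
import cv2, numpy as np
from scipy.spatial.transform import Rotation as R
def ray(c,u,v):
    f=192/np.tan(np.radians(c['vfov']/2))
    d=np.array([(np.asarray(u)-c['cx'])/f,(np.asarray(v)-c['cy'])/f,1.0]);return np.array(c['eye']),R.from_quat(c['attitude']).apply(d)
def onz(c,u,v,z):
    e,d=ray(c,u,v); return e+d*(z-e[2])/d[2]
def proj(c,p):
    f=192/np.tan(np.radians(c['vfov']/2))
    q=R.from_quat(c['attitude']).inv().apply(np.array(p)-c['eye']);return q[:2]/q[2]*f+[c['cx'],c['cy']]
def tri(c1,p1,c2,p2):
    e1,d1=ray(c1,*p1);e2,d2=ray(c2,*p2)
    s=np.linalg.lstsq(np.c_[d1,-d2],e2-e1,rcond=None)[0]
    a=e1+d1*s[0];b=e2+d2*s[1];return (a+b)/2,np.linalg.norm(a-b)
def blobs(im,lo,hi,roi,minA=30):
    x0,y0,x1,y1=roi;hsv=cv2.cvtColor(im[y0:y1,x0:x1],cv2.COLOR_RGB2HSV)
    m=cv2.inRange(hsv,np.array(lo),np.array(hi))
    n,_,st,ce=cv2.connectedComponentsWithStats(m)
    return [(int(st[i][4]),(ce[i]+[x0,y0]).round(2),st[i][2:4].tolist()) for i in range(1,n) if st[i][4]>=minA]
COL=dict(yellow=((20,140,90),(35,255,255)),red=((0,150,90),(8,255,255)),green=((60,120,50),(85,255,255)),blue=((105,130,60),(125,255,255)),purple=((130,80,30),(160,255,255)))
E
python3 - <<'E'
from h import *
from bench import viewer
ims={n:cv2.imread(f"pics/{n}0.png")[:,:,::-1].copy() for n in["top","scene"]}
roi=dict(top=(175,145,330,275),scene=(190,140,370,275))
for n in ims:
    for k,v in COL.items(): print(n,k,blobs(ims[n],*v,roi[n],12))
im=ims["top"];c=viewer.get_calibration("top")
g=cv2.cvtColor(im,cv2.COLOR_RGB2GRAY)
# slots: bright blobs in the black rack area
m=np.zeros_like(g);cv2.fillPoly(m,[np.array([[204,168],[308,178],[306,194],[202,186]])],255)
b=((g>85)&(m>0)).astype(np.uint8)
n,_,st,ce=cv2.connectedComponentsWithStats(b)
for i in range(1,n):
    if st[i][4]>60: print(st[i],ce[i].round(2),onz(c,*ce[i],0.028).round(4),onz(c,*ce[i],0.0).round(4))
E
```

```text
top yellow [(105, array([208.67, 203.04]), [12, 11])]
top red [(97, array([229.91, 205.07]), [11, 11])]
top green [(98, array([251.59, 207.44]), [12, 12])]
top blue [(136, array([309.15, 184.34]), [8, 22]), (107, array([195.66, 204.99]), [8, 22])]
top purple [(163, array([220.72, 259.45]), [15, 14])]
scene yellow [(65, array([309.08, 172.83]), [11, 7])]
scene red [(47, array([290.45, 177.34]), [11, 6])]
scene green [(72, array([270.31, 182.42]), [11, 8])]
scene blue [(65, array([321.02, 187.15]), [12, 13]), (140, array([229.69, 237.71]), [15, 18])]
scene purple [(274, array([269.78, 164.89]), [12, 29])]
[208 169  16  16 181] [215.66 176.66] [0.6299 0.1722 0.028 ] [0.6371 0.1751 0.    ]
[228 171  16  15 184] [235.6  178.42] [0.6267 0.1107 0.028 ] [0.6338 0.1123 0.    ]
[248 173  16  15 191] [255.51 180.31] [0.623  0.0493 0.028 ] [0.6301 0.0497 0.    ]
[268 175  16  15 192] [275.42 182.31] [ 0.6191 -0.012   0.028 ] [ 0.6261 -0.0128  0.    ]
[287 177  17  15 192] [295.35 184.29] [ 0.6152 -0.0732  0.028 ] [ 0.6222 -0.0753  0.    ]
```

```bash
cat >> h.py <<'E'
TH=np.arctan2(-0.0147,0.2454) # rack yaw
def grasp_R(flip,yaw=TH):
    x=np.array([np.cos(yaw),np.sin(yaw),0])*flip; z=np.array([0,0,-1.]);return R.from_matrix(np.c_[x,np.cross(z,x),z])
E
python3 - <<'E'
from h import *
from bench import manip,viewer
c=viewer.get_calibration("wrist");T=R.from_quat(manip.current_tcp_rot())
off=T.inv().apply(c['eye']-manip.current_tool_pos());rel=(T.inv()*R.from_quat(c['attitude'])).as_matrix()
print(off.round(4),rel.round(3))
for f in(1,-1):
  for p in([.52,.15,.3],[.52,-.1,.3],[.62,.18,.15],[.62,-.08,.25]):
    q=manip.solve_ik(p,grasp_R(f).as_quat());print(f,p,None if q is None else np.round(q,2))
ct=viewer.get_calibration("top");cs=viewer.get_calibration("scene")
for k,a,b in[("y",(208.67,203.04),(309.08,172.83)),("r",(229.91,205.07),(290.45,177.34)),("g",(251.59,207.44),(270.31,182.42))]: print(k,onz(ct,*a,.105).round(4),tri(ct,a,cs,b))
E
```

```text
[ 0.0002 -0.0721 -0.1937] [[ 1.    -0.    -0.001]
 [ 0.     0.963  0.269]
 [ 0.001 -0.269  0.963]]
1 [0.52, 0.15, 0.3] [-0.29  0.18 -0.05  1.7   0.01  1.26 -0.4 ]
1 [0.52, -0.1, 0.3] [-0.08  0.16  0.25  1.73 -0.04  1.25  0.12]
1 [0.62, 0.18, 0.15] [-0.27  0.5  -0.08  1.61  0.04  1.03 -0.42]
1 [0.62, -0.08, 0.25] [-0.07  0.38  0.21  1.57 -0.08  1.21  0.09]
-1 [0.52, 0.15, 0.3] [ 0.64  0.45 -1.29  1.67  0.44  1.36  2.37]
-1 [0.52, -0.1, 0.3] [-0.94  0.57  1.54  1.75 -0.58  1.4  -2.49]
-1 [0.62, 0.18, 0.15] [ 0.1   0.57 -0.59  1.6   0.35  1.09  2.49]
-1 [0.62, -0.08, 0.25] [-0.74  0.75  1.36  1.59 -0.74  1.41 -2.52]
y [0.5312 0.1799 0.105 ] (array([0.53139903, 0.17943027, 0.10179534]), np.float64(0.0018276559134437105))
r [0.5277 0.1187 0.105 ] (array([0.52753358, 0.11789315, 0.10315428]), np.float64(0.002077549869214945))
g [0.5232 0.0563 0.105 ] (array([0.52279436, 0.05492187, 0.10319206]), np.float64(0.0032425478280341796))
```

```bash
python3 - <<'E'
from h import *
from bench import manip,viewer
for i,y in enumerate((0.04,-0.13)):
    manip.move_pose([.575,y,.36],grasp_R(1).as_quat())
    c=viewer.get_calibration("wrist");im=viewer.get_image("wrist");cv2.imwrite(f"pics/w{i+1}.png",im[:,:,::-1]);np.save(f"w{i+1}.npy",c,allow_pickle=True)
print(manip.current_clock())
a=[cv2.imread(f"pics/w{i}.png") for i in(1,2)];cv2.imwrite("pics/w12.png",cv2.resize(np.hstack(a),(800,300)))
E
```

```text
3.4833
```

View pics/w1.png

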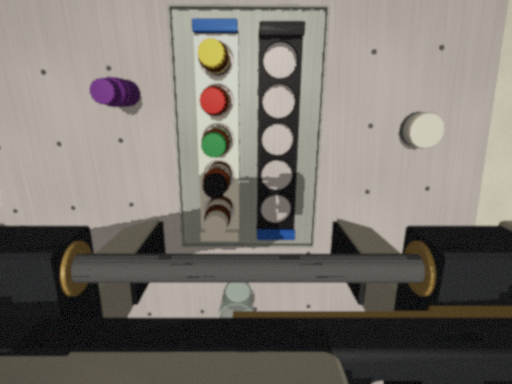

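View pics/w2.png

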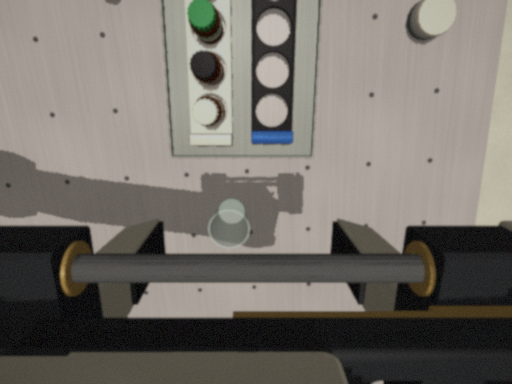

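```bash
python3 - <<'E'
from h import *
def circ(g,x,y,r,thr,dark=False):
    x0,y0=x-r,max(0,y-r);p=g[y0:y+r,x0:x+r];m=((p<thr) if dark else (p>thr)).astype(np.uint8)
    n,l,st,ce=cv2.connectedComponentsWithStats(m);i=1+np.argmax(st[1:,4])
    (cx,cy),rr=cv2.minEnclosingCircle(cv2.findContours((l==i).astype(np.uint8),0,1)[0][0]);return ce[i]+[x0,y0],(round(cx+x0,1),round(cy+y0,1),round(rr,1)),int(st[i][4])
for n,sl,bx in((1,[(280,60),(279,101),(278,139),(277,174)],None),(2,[(274,27),(273,70),(272,111)],1)):
    im=cv2.imread(f"pics/w{n}.png")[:,:,::-1].copy();c=np.load(f"w{n}.npy",allow_pickle=True).item();g=cv2.cvtColor(im,cv2.COLOR_RGB2GRAY)
    for s in sl:
        ce,mc,a=circ(g,*s,21,100);print(n,"slot",ce.round(1),mc,a,onz(c,*ce,.016).round(4))
    for k in("yellow","red","green","blue"):
        for A,ce,wh in blobs(im,*COL[k],(170,0,330,240),60): print(n,k,A,ce,wh,onz(c,*ce,.044 if k=="blue" else .104).round(4))
    if bx:
        ce,mc,a=circ(g,206,67,17,60,True);print("black",ce,mc,a,onz(c,*mc[:2],.1).round(4))
        hsv=cv2.cvtColor(im,cv2.COLOR_RGB2HSV)
        cv2.imwrite("pics/w2c.png",cv2.resize(im[50:150,160:300,::-1],None,fx=5,fy=5,interpolation=cv2.INTER_CUBIC))
E
```

```text
1 slot [279.3  60.6] (279.5, 60.5, 17.7) 928 [0.6335 0.1727 0.016 ]
1 slot [278.1 101.3] (278.5, 101.3, 16.7) 857 [0.6296 0.1099 0.016 ]
1 slot [276.9 139. ] (277.0, 139.0, 15.8) 776 [0.6255 0.0476 0.016 ]
1 slot [275.9 174. ] (276.1, 174.3, 15.2) 672 [ 0.6217 -0.0138  0.016 ]
1 yellow 571 [211.65  53.73] [27, 28] [0.5345 0.1769 0.104 ]
1 red 545 [212.94 100.04] [25, 29] [0.531  0.1174 0.104 ]
1 green 430 [213.87 144.21] [23, 23] [0.527  0.0562 0.104 ]
1 blue 516 [214.25  25.5 ] [44, 12] [0.5358 0.2237 0.044 ]
1 blue 352 [275.49 233.64] [37, 11] [ 0.6152 -0.1154  0.044 ]
2 slot [272.9  27.9] (273.0, 27.8, 17.9) 964 [0.6259 0.05   0.016 ]
2 slot [272.   70.8] (272.0, 70.6, 17.1) 891 [ 0.622  -0.0131  0.016 ]
2 slot [271.2 110.6] (271.1, 110.5, 16.3) 826 [ 0.6182 -0.0756  0.016 ]
2 green 606 [201.54  14.44] [27, 30] [0.5265 0.0538 0.104 ]
2 blue 487 [271.46 136.35] [40, 13] [ 0.615  -0.1153  0.044 ]
black [206.51119895  67.55204216] (207.0, 67.5, 17.6) 759 [ 0.527  -0.0105  0.1   ]
```

View pics/w2c.png

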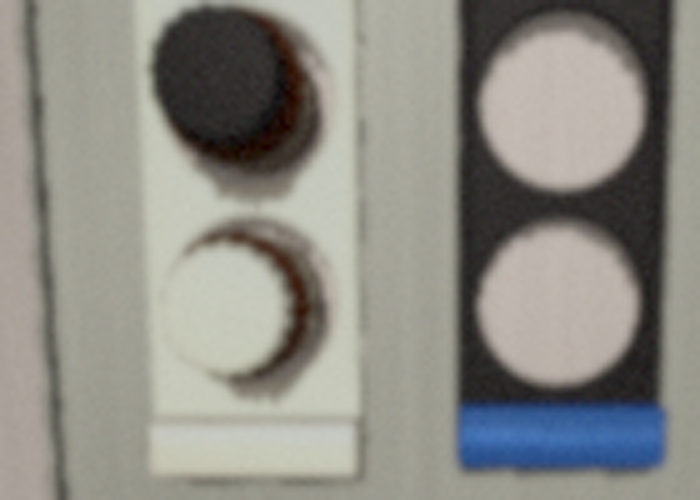

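```bash
cat >> h.py <<'E'
DX=np.array([np.cos(np.radians(-3.51)),np.sin(np.radians(-3.51))]);DY=np.array([-DX[1],DX[0]])
CB=np.array([.6257,.0492]);CW=CB-.1*DX
def bslot(k): return CB+DY*(-.124+.062*(k-1))
def wslot(k): return CW+DY*(.124-.062*(k-1))
ZG=.076
E
cat > tr.py <<'E'
import sys
from h import *
from bench import manip,viewer,effector
def transfer(src,k,name):
    q=grasp_R(1,np.radians(-3.51)).as_quat();L=manip.servo_line
    manip.move_pose([*src,.15],q); F0=np.array(manip.current_force())
    L([*src,ZG],vel=.12)
    effector.close(f_grip=25); print("gap",manip.current_finger_gap(),"F",(np.array(manip.current_force())-F0).round(1))
    L([*src,.205],vel=.2); d=bslot(k)
    print("gap lifted",manip.current_finger_gap(),"F",(np.array(manip.current_force())-F0).round(1))
    L([*d,.205],vel=.25); F1=np.array(manip.current_force())
    L([*d,.125],vel=.2)
    z=.125
    while z>ZG+.0006:
        z=max(z-(.012 if z>ZG+.013 else .004),ZG+.0005); L([*d,z],vel=.06)
        f=np.array(manip.current_force())-F1
        if np.abs(f).max()>3: print("contact z",round(z,4),f.round(1)); 
        if np.linalg.norm(f)>8 and z>ZG+.003: print("STOP");return False
    print("set at",np.round(manip.current_tool_pos(),4),f.round(1))
    effector.open_jaws(); L([*d,.16],vel=.2); print("t",manip.current_clock());return True
E
python3 - <<'E'
from tr import *
c=np.load("w2.npy",allow_pickle=True).item()
b=onz(c,203.4,65,.105);w=onz(c,205.6,111.4,.105);print(b,w,wslot(4),wslot(5))
for k in range(1,6):print(k,wslot(k).round(4),bslot(k).round(4))
src=(wslot(5)+w[:2])/2;print(src)
if np.abs(w[:2]-wslot(5)).max()<.005: print(transfer(src,5,"white"))
cv2.imwrite("pics/t1.png",viewer.get_image("top")[130:280,170:380,::-1].repeat(3,0).repeat(3,1));cv2.imwrite("pics/s1.png",viewer.get_image("scene")[140:280,145:400,::-1].repeat(3,0).repeat(3,1))
E
```

```text
[ 0.52301913 -0.00753677  0.105     ] [ 0.52013061 -0.06821242  0.105     ] [ 0.52209178 -0.00656142] [ 0.51829597 -0.06844512]
1 [0.5335 0.1791] [ 0.6181 -0.0746]
2 [0.5297 0.1172] [ 0.6219 -0.0127]
3 [0.5259 0.0553] [0.6257 0.0492]
4 [ 0.5221 -0.0066] [0.6295 0.1111]
5 [ 0.5183 -0.0684] [0.6333 0.173 ]
[ 0.51921329 -0.06832877]
gap 0.0004099927281901506 F [-0.6 -0.5 -0.3]
gap lifted 0.0005797171691085286 F [-0.6 -0.6 -0.1]
set at [0.6335 0.1731 0.0767] [ 0.3  2.4 -0.4]
t 12.825
True
```

View pics/s1.png

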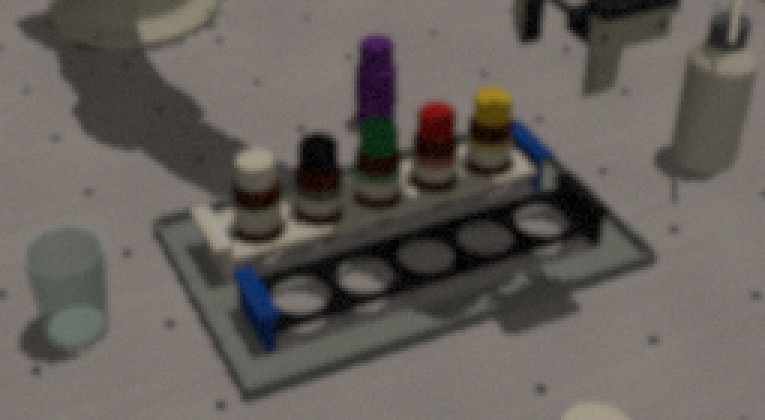

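```bash
python3 - <<'E'
from h import *
from bench import manip,viewer,effector
p=manip.current_tool_pos();print(p,R.from_quat(manip.current_tcp_rot()).as_matrix().round(3),manip.current_finger_gap(),manip.current_q())
for n in("scene","top","wrist"):
    im=viewer.get_image(n)[:,:,::-1].copy();c=viewer.get_calibration(n);u=proj(c,p);print(n,u)
    cv2.circle(im,tuple(int(x) for x in u),4,(0,0,255),1);cv2.imwrite(f"pics/{n}2.png",im)
E
```

```text
[0.63197228 0.17263503 0.15827278] [[ 0.998 -0.061 -0.003]
 [-0.061 -0.998 -0.001]
 [-0.003  0.001 -1.   ]] 0.09214347116062134 [-0.34120067  0.50677119  0.04676517  1.57758274 -0.02601622  1.06081289
 -0.34867311]
scene [330.37875465 173.3740565 ]
top [211.4592552  164.13250438]
wrist [246.92395716 214.2289087 ]
```

View pics/scene2.png

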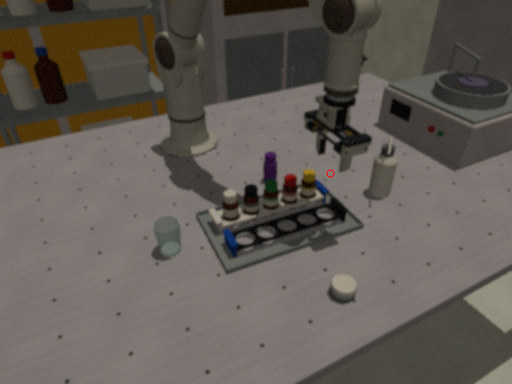

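View pics/wrist2.png

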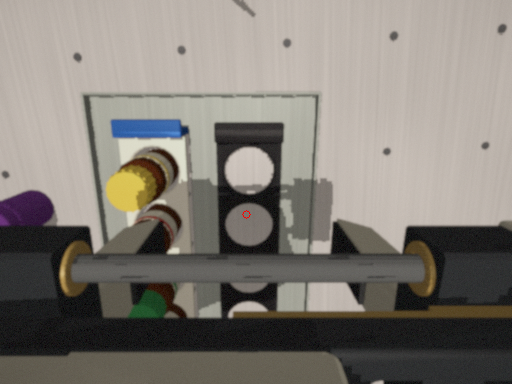

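View pics/top2.png

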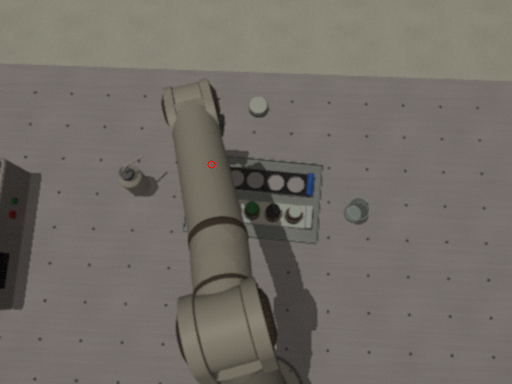

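```bash
python3 - <<'E'
from h import *
from bench import manip,viewer,effector
p=manip.current_tool_pos();T=R.from_quat(manip.current_tcp_rot())
im=cv2.imread("pics/scene2.png");c=viewer.get_calibration("scene");s=5
o=cv2.resize(im[70:190,270:400],None,fx=s,fy=s,interpolation=cv2.INTER_CUBIC);o=cv2.convertScaleAbs(o,alpha=1.6)
for t in([.046,0,0],[-.046,0,0],[.046,0,-.066],[-.046,0,-.066],[.065,0,0]):
    u=(proj(c,p+T.apply(t))-[270,70])*s;cv2.circle(o,tuple(int(x) for x in u),6,(0,255,0),2)
cv2.imwrite("pics/gz.png",o)
cw=viewer.get_calibration("wrist");print(proj(cw,[*bslot(5),.016]),proj(cw,[*bslot(4),.016]),cw['eye'])
for t in([.046,0,0],[-.046,0,0]):print(proj(cw,p+T.apply(t)))
E
```

```text
[248.66345859 168.32421915] [248.63068184 220.93083326] [0.63732507 0.24508347 0.3519679 ]
[316.93847731 214.2166715 ]
[177.81559545 214.27307157]
```

View pics/gz.png

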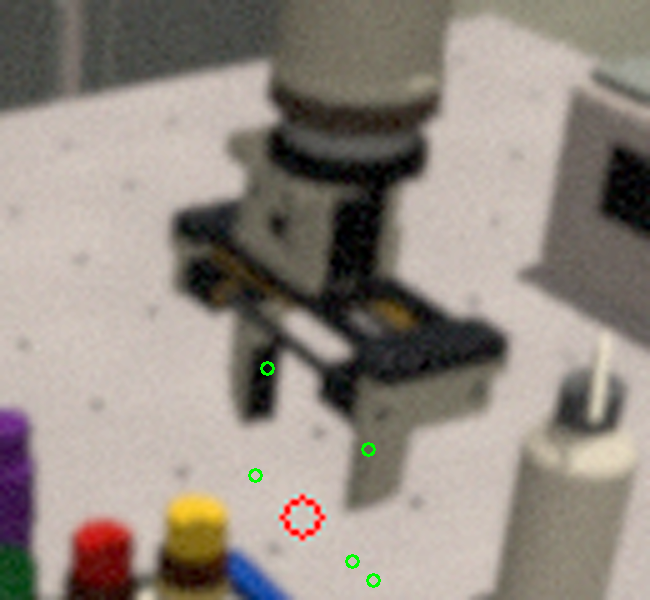

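```bash
python3 - <<'E'
from h import *
from bench import manip,viewer,effector
p=manip.current_tool_pos();T=R.from_quat(manip.current_tcp_rot());c=viewer.get_calibration("scene");cw=viewer.get_calibration("wrist")
for dz in(0,.02,.025,.03,.035,.04):
    f=lambda t,c:proj(c,p+T.apply([t[0],t[1],-dz]))
    print(dz,[((f(t,c)-[270,70])*5).round(0).tolist() for t in([.046,.0095],[.065,.0095],[.065,-.0095],[-.046,.0095],[-.046,-.0095])],[f(t,cw).round(0).tolist() for t in([.046,-.0095],[.046,.0095],[-.046,-.0095])])
im=cv2.imread("pics/wrist2.png")[190:340,80:400];cv2.imwrite("pics/wz.png",cv2.convertScaleAbs(cv2.resize(im,None,fx=2.5,fy=2.5,interpolation=cv2.INTER_CUBIC),alpha=1.8))
E
```

```text
0 [[336.0, 566.0], [358.0, 585.0], [389.0, 576.0], [241.0, 480.0], [270.0, 472.0]] [[318.0, 201.0], [316.0, 228.0], [177.0, 201.0]]
0.02 [[341.0, 533.0], [363.0, 552.0], [394.0, 543.0], [244.0, 448.0], [274.0, 440.0]] [[325.0, 211.0], [323.0, 240.0], [170.0, 211.0]]
0.025 [[342.0, 524.0], [364.0, 543.0], [396.0, 534.0], [245.0, 440.0], [275.0, 432.0]] [[327.0, 214.0], [325.0, 244.0], [167.0, 214.0]]
0.03 [[343.0, 516.0], [365.0, 535.0], [397.0, 526.0], [246.0, 432.0], [276.0, 424.0]] [[329.0, 217.0], [327.0, 248.0], [165.0, 217.0]]
0.035 [[345.0, 508.0], [367.0, 526.0], [398.0, 518.0], [246.0, 424.0], [277.0, 416.0]] [[332.0, 220.0], [329.0, 252.0], [163.0, 220.0]]
0.04 [[346.0, 499.0], [368.0, 518.0], [400.0, 509.0], [247.0, 415.0], [278.0, 408.0]] [[334.0, 224.0], [332.0, 256.0], [160.0, 224.0]]
```

View pics/wz.png

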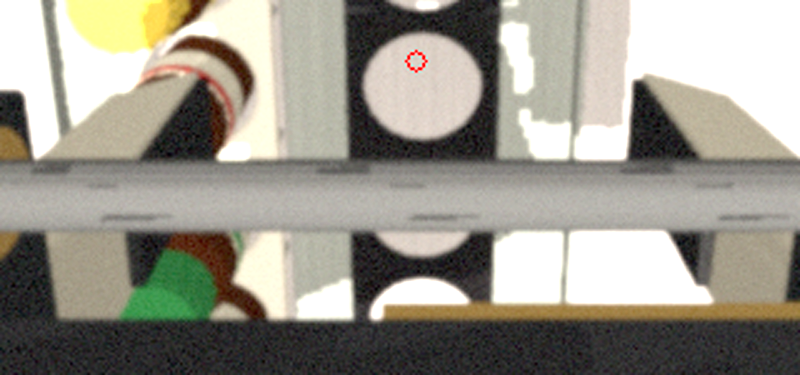

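```bash
python3 - <<'E'
s=open('tr.py').read()
s=s.replace(".15],q)",".125],q)").replace(",.205]",",.170]").replace(",.125],vel",",.092],vel").replace("z=.125","z=.092").replace(",.16],vel",",.13],vel")
s=s.replace("effector.close(f_grip=25);","effector.close(f_grip=25);\n    if manip.current_finger_gap()<.025: print('MISS');return False\n   ")
open('tr.py','w').write(s)
h=open('h.py').read().replace("ZG=.076","ZG=.076-.036 # tips are seen 36 mm short of the reported TCP");open('h.py','w').write(h)
E
cat tr.py|head -15
python3 - <<'E'
from tr import *
src=np.array([.5195,-.0683]);q=grasp_R(1,np.radians(-3.51)).as_quat()
manip.move_pose([*src,.125],q);manip.servo_line([*src,ZG],vel=.1)
print(manip.current_force(),manip.current_clock())
cv2.imwrite("pics/s3.png",cv2.resize(viewer.get_image("scene")[120:270,150:400,::-1],None,fx=3,fy=3))
c=viewer.get_calibration("wrist");cv2.imwrite("pics/w3.png",viewer.get_image("wrist")[:,:,::-1])
E
```

```text
import sys
from h import *
from bench import manip,viewer,effector
def transfer(src,k,name):
    q=grasp_R(1,np.radians(-3.51)).as_quat();L=manip.servo_line
    manip.move_pose([*src,.125],q); F0=np.array(manip.current_force())
    L([*src,ZG],vel=.12)
    effector.close(f_grip=25);
    if manip.current_finger_gap()<.025: print('MISS');return False
    print("gap",manip.current_finger_gap(),"F",(np.array(manip.current_force())-F0).round(1))
    L([*src,.170],vel=.2); d=bslot(k)
    print("gap lifted",manip.current_finger_gap(),"F",(np.array(manip.current_force())-F0).round(1))
    L([*d,.170],vel=.25); F1=np.array(manip.current_force())
    L([*d,.092],vel=.2)
    z=.092
[ 0.52271725 -0.75518015 -0.68688468] 15.125
```

View pics/s3.png

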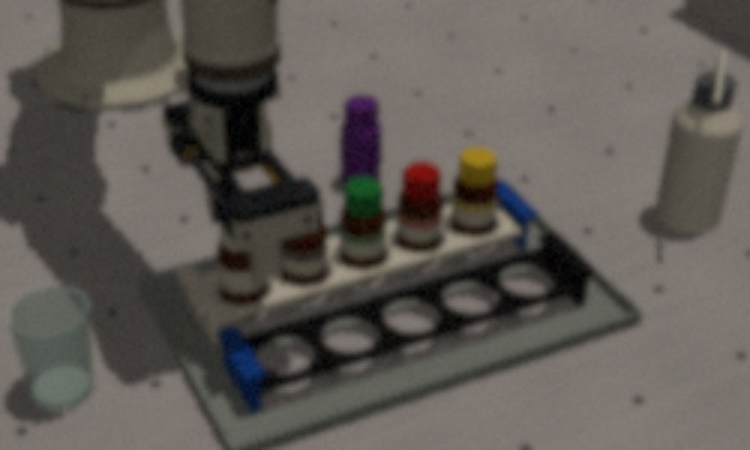

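View pics/w3.png

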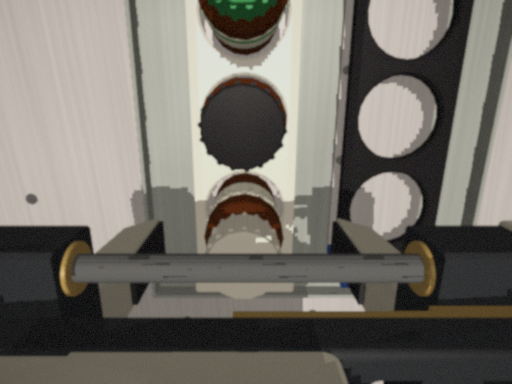

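```bash
python3 - <<'E'
from tr import *
c=viewer.get_calibration("wrist");print("cap centre expected",proj(c,[.5195,-.0683,.106]),proj(c,[.5195,-.0683+.0175,.106]),proj(c,[.5195,-.0683-.0175,.106]))
print(transfer(np.array([.5195,-.0683]),5,"white"))
cv2.imwrite("pics/s4.png",cv2.resize(viewer.get_image("scene")[120:270,150:400,::-1],None,fx=3,fy=3))
cv2.imwrite("pics/w4.png",viewer.get_image("wrist")[:,:,::-1])
E
```

```text
cap centre expected [245.81576895 264.0186486 ] [243.33035678 228.76677793] [248.14319821 297.02976691]
gap 0.04202604072561923 F [-2.1 -1.1  2.4]
gap lifted 0.041897940029394766 F [ 0.2 -0.8 -2.3]
set at [0.6333 0.1729 0.0404] [-0.6  1.7  0.2]
t 23.1167
True
```

View pics/s4.png

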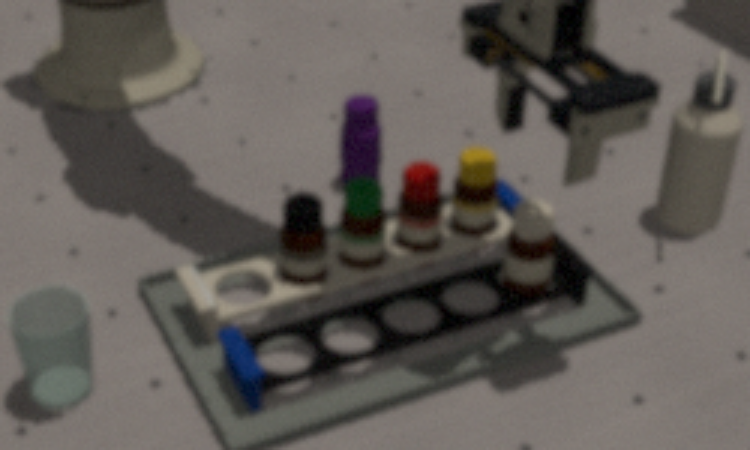

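View pics/w4.png

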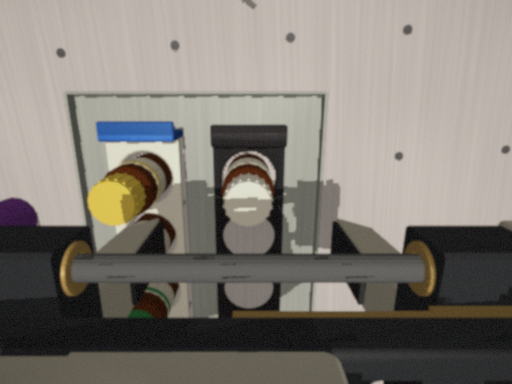

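```bash
sed -i 's/ZG=.076-.036/ZG=.076-.036-.018/' h.py; sed -i 's/,\.170\]/,.152]/; s/L(\[\*d,.170\]/L([*d,.152]/; s/\.092/.072/' tr.py; grep -n "152\|072\|170" tr.py
python3 - <<'E'
from tr import *
print(transfer(np.array([.5227,-.0070]),4,"black"))
cv2.imwrite("pics/s5.png",cv2.resize(viewer.get_image("scene")[120:270,150:400,::-1],None,fx=3,fy=3))
cv2.imwrite("pics/w5.png",viewer.get_image("wrist")[:,:,::-1])
E
```

```text
11:    L([*src,.152],vel=.2); d=bslot(k)
13:    L([*d,.152],vel=.25); F1=np.array(manip.current_force())
14:    L([*d,.072],vel=.2)
15:    z=.072
gap 0.043039110952339685 F [-0.5  0.3  0.6]
gap lifted 0.043504868500952226 F [-0.6  0.3 -2.4]
set at [0.6296 0.1111 0.0226] [ 0.2  0.7 -0. ]
t 31.3
True
```

View pics/s5.png

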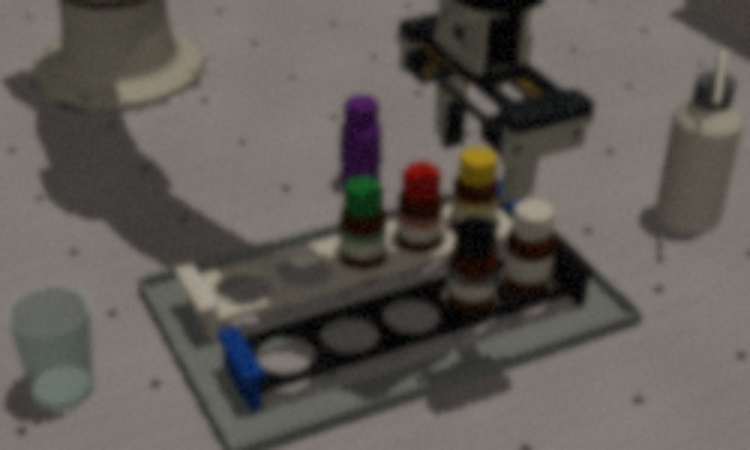

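View pics/w5.png

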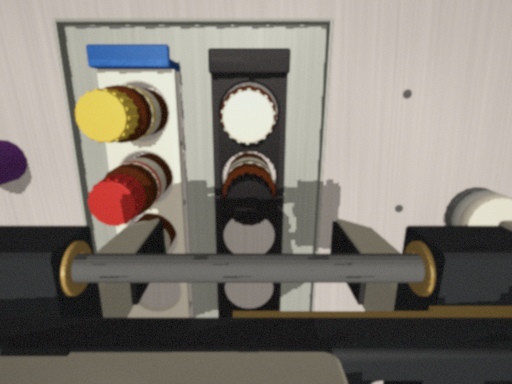

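```bash
python3 - <<'E'
from tr import *
ok=transfer(np.array([.5253,.0555]),3,"green");print(ok)
cv2.imwrite("pics/w6.png",viewer.get_image("wrist")[:,:,::-1])
if ok: print(transfer(np.array([.533,.1785]),1,"yellow"))
manip.servo_line([*bslot(1),.2],vel=.25)
q=list(manip.current_q());q[0]+=.9;manip.movej(q)
for n in("scene","top"): cv2.imwrite(f"pics/{n}7.png",viewer.get_image(n)[:,:,::-1])
print(manip.current_clock(),manip.current_tool_pos())
a=cv2.imread("pics/top7.png")[140:280,110:380];b=cv2.imread("pics/scene7.png")[130:270,140:410]
cv2.imwrite("pics/f7.png",cv2.resize(np.vstack([a,b]),None,fx=2.1,fy=2.1,interpolation=cv2.INTER_CUBIC))
E
```

```text
gap 0.04328640248731172 F [-0.9  0.4 -0.5]
gap lifted 0.043984772508718524 F [-1.7  0.5 -2.5]
set at [0.6258 0.0492 0.0226] [1.2 0.7 0.3]
t 38.9333
True
gap 0.043661477585129865 F [ 0.3  0.7 -1. ]
gap lifted 0.043659774890147815 F [-0.9  1.9 -2.9]
set at [ 0.6182 -0.0746  0.0226] [-0.8  0.   0.2]
t 47.325
True
49.8167 [ 0.32724495 -0.5291811   0.19922811]
```

View pics/f7.png

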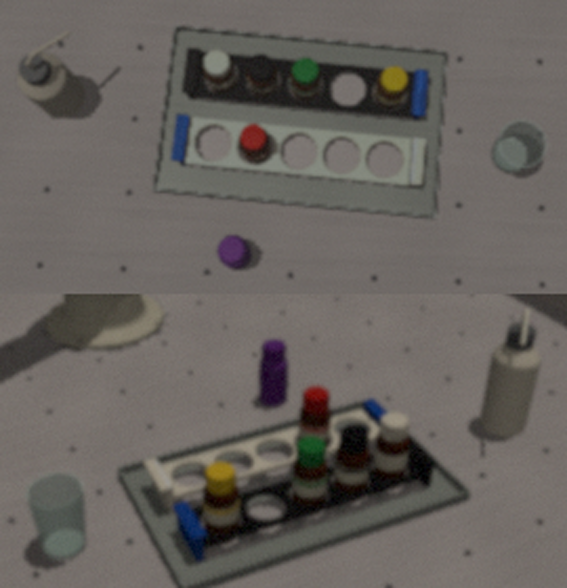

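```bash
python3 - <<'E'
from h import *
from bench import viewer
t,s=[cv2.imread(f"pics/{n}7.png")[:,:,::-1].copy() for n in("top","scene")];ct=viewer.get_calibration("top");cs=viewer.get_calibration("scene")
for k in("yellow","green","red"):
    a=blobs(t,*COL[k],(175,145,330,275),12);b=blobs(s,*COL[k],(190,140,370,275),12);print(k,a,b,[x.round(4) if hasattr(x,'round') else x for x in tri(ct,a[0][1],cs,b[0][1])])
# expected pixel of white/black cap tops in scene when seated
for k in(4,5):print(k,"scene top rim",proj(cs,[*bslot(k),.107]).round(1),"top",proj(ct,[*bslot(k),.107]).round(1))
print("slots",bslot(1),bslot(3))
o=cv2.resize(s[170:270,215:345,::-1],None,fx=6,fy=6,interpolation=cv2.INTER_CUBIC);cv2.imwrite("pics/f8.png",cv2.convertScaleAbs(o,alpha=1.6))
E
```

```text
yellow [(113, array([297.29, 177.04]), [12, 11])] [(108, array([244.49, 214.55]), [14, 10])] [array([ 0.6177, -0.074 ,  0.1036]), np.float64(0.0033)]
green [(102, array([255.04, 173.3 ]), [12, 11])] [(85, array([288.09, 202.46]), [13, 10])] [array([0.6248, 0.0496, 0.1018]), np.float64(0.0022)]
red [(98, array([229.96, 205.09]), [11, 11])] [(48, array([290.06, 177.23]), [11, 6])] [array([0.5272, 0.1173, 0.1036]), np.float64(0.003)]
4 scene top rim [309.1 195.1] top [234.3 170.7]
5 scene top rim [328.8 189.5] top [213.1 168.6]
slots [ 0.61810838 -0.07456739] [0.6257 0.0492]
```

View pics/f8.png

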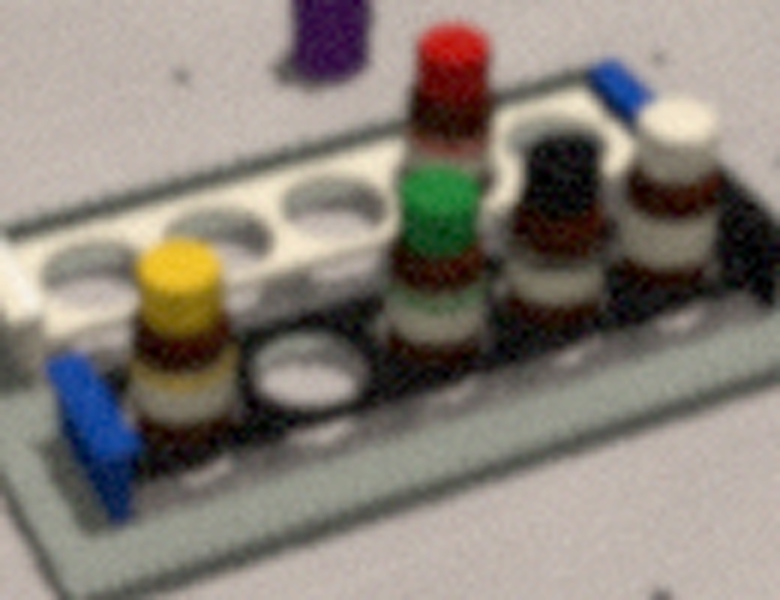

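The enlarged crop shows yellow, green, black and white upright in slots 1, 3, 4 and 5, counted from the blue end. Slot 2 is empty and red is still in white slot 2. The cap tops sit at about 102–104 mm, the same as before the move, so the bottles are fully seated.

```bash
python3 -c "
from bench import manip
print(manip.current_clock());manip.hand_in()"
```

```text
49.8167
the job is handed in; nothing more can be done
```

I moved the yellow, green, black and white bottles from the white rack into slots 1, 3, 4 and 5 of the black rack, counted from its blue end. The black rack lies the other way round from the white one. I handed the job in at about 49.8 s of the 93 s allowed.

**Final checks:** In the last pictures all four bottles are upright in their slots. Red still stands in white slot 2, black slot 2 is empty, and the wash bottle, beaker and purple look-alike show no visible change. I measured the yellow and green cap heights at about 102–104 mm, the same as the unmoved red bottle and as before the move. For the black and white bottles I judged seating by eye and from the set-down height, where the force stayed below 3 N.

**What disagreed:**
- **Missed grasp:** The first attempt on the white bottle closed on nothing and touched nothing. The scene and wrist pictures showed the fingertips about 36 mm short of the reported tool position, so I lowered all grasps by that amount.
- **White bottle grip:** Its grasp then landed on the bottle's shoulder, with a 42 mm finger gap, but it held without slipping. I gripped the other three 18 mm lower, on the straight body.

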